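# Shut and lock the drive cover of the foot-wiping machine

## Robot

A 6-joint arm with a two-finger parallel gripper is mounted at the origin on the work surface. World frame = base frame: x ahead of the robot, y to its left, z up, the work surface at z = 0. Lengths are in m, angles in rad, forces in N, time in s.
With the tool pointing down it reaches from about 0.3 to 0.775 m from the base axis. Payload 14.6 kg.
Tool frame: the origin (TCP) lies midway between the tips of the shut fingers; the grasp point (between the pads) lies 19 mm behind it (ctrl.grip_depth is the distance from the TCP to the grasp point, in m); z points along the fingers, x is the direction in which the jaws open and shut, and the axes are right-handed (so a half turn about z gives the same grasp; the last joint's range is limited). The gripper opens to 94 mm and grips with 3 to 60 N. Pads are 16 mm wide; open, the fingers measure 119 mm over their backs; the gripper's body (75 mm by 177 mm) begins 78 mm behind the grasp point.
Start: joints at [1.221, 0.3, 1.521, -0, 1.321, -0.067], TCP at [0.153, 0.528, 0.205] pointing down, gripper open.
Joint ranges: [-3.03, 3.03], [-0.79, 2.21], [0.23, 2.52], [-1.04, 4.18], [0, 3.07], [-2.55, 2.55]. Speed limits (rad/s): [2.22, 2.22, 2.57, 3.14, 3.14, 3.14].

## Interface

Orientations are given as [roll, pitch, yaw] about the fixed x, y, z axes, in that order (R = Rz(yaw) Ry(pitch) Rx(roll)).
In Python, from station import ctrl gives the robot as it stands.
- The arm moves only by the tool play_rows, never from a script. Its argument "steps" is a list that holds one entry, the list of rows, each a list of 7 numbers: the shift along the tool's x, y, z in cm, then the turn, a rotation vector about the tool's x, y, z in rad, then the opening, from 0 (shut) to 1 (fully open). In form: [[[x, y, z, ax, ay, az, hand], ...]]. A call has 1 to 20 rows; each row is the pose to reach, as a shift and turn from the pose measured when the call began, along the tool's axes at that moment; what a row does not reach only later rows make up. A row lasts 1/12 s, in which the tool goes at most 41.7 mm and 7.16 degrees, less where a joint would pass 70% of its speed; a pose out of reach is approached as far as the arm can. A call with a gripper value outside its range is refused whole. The fingers move at their own pace and stop on an object; "force" is the grip in N (left out, the last holds). Time passes only in rows, so rows that repeat a pose let the fingers close. It gives the time, the measured TCP pose, the force and the opening at its end, in the units of the state.
- ctrl.get_obs(): the state, without advancing time (a new reading comes with each control period).
- ctrl.camera(name): name is "scene" or "side" or "wrist"; returns a dict with "frame" (384x512x3 uint8, blue, green, red), "fovy" (degrees; the focal length in pixels is half the picture's height over the tangent of half this angle, whatever the lens; pixels are square), "cx", "cy" (the principal point, pixels), "D" ([k1, k2, p1, p2, k3] as OpenCV has them; the pictures are not rectified), "world_to_cam" (4x4, takes a point from world to camera coordinates). Camera axes: x right, y up, looking along -z (the intrinsics and any distortion apply to the point x, -y, -z); pixel columns grow to the right and rows downward; lengths in m; the calibration is good to about 2 mm. A picture is of the moment at which its call begins. There is no depth.
- ctrl.hand_in(): hands the job in, once; it reports no verdict.
The state is a dict: "time_s": time; "qpos": joint angles; "joint_vel": joint speeds; "tau": joint torques, N m; "ee_pos": TCP position; "eef_rot": TCP orientation; "force": force on the tool from outside, world axes, zero at the start; "moment": the same for the moment, N m; "grip_width": finger opening in m.
Only numpy, scipy, OpenCV 4.12 (cv2) and the standard library are available. Lean on these libraries where they do the work, as an engineer would, in place of code of your own. Each camera call takes 0.05 s, during which the arm holds its last target. There are 200 camera calls.

## Task

The cover on the machine's drive box stands ajar: push it fully shut with your fingertips, then set a fingertip in the slot of its round fastener and turn it clockwise, a quarter turn to the stop, so that the cover is locked. Do not raise the cover any farther, and do not turn the fastener before the cover is shut. Nothing needs picking up: leave the bottles, the jar and the ware where they stand.

Things in the scene. Friction and masses are not known exactly. Their poses are not given: they have to be found in the camera images.
- machine: grey sheet-metal drive box fixed to the table. Origin on the table right below the fastener's axis (cover shut); x from the cover's front edge to its hinge, away from the robot but for the yaw; y left, z up. Box rim and the deck left of the cover (y 145 to 265 mm) 90 mm high; walls at x -110 and 140, y -148 mm. Beyond it a blue belt (to x 345, 92 mm high) and motor (x 205 to 305, y 165 to 285, 114 mm high)
- cover (a joint): the cover's hinge angle in rad: 0 shut (a firm stop), grows as the front edge rises; starts ajar at 0.3 to 0.6. The hinge is stiff: the cover stays at whatever angle it is left at, and about 2 to 6 N downwards at cover_press closes it
- hinge (a point): middle of the hinge line, level with the cover's underside, 134 mm beyond the fastener's axis, 90 mm above the table; axes as the machine's, the line along y. The cover: a flat aluminium sheet, 240 mm from hinge line to front edge, 288 mm wide along the hinge, 5 mm thick
- cover_edge (a point): middle of the cover's front edge, upper face, 240 mm from the hinge line; moves with the cover; axes as the machine's when shut, z normal to the sheet
- cover_press (a point): bare spot on the cover's upper face, good for pushing it down, 150 mm from the hinge line, 105 mm right (-y) of its middle, bare for 30 mm all round (the left side has its twin at +105 mm). Moves with the cover; axes as point cover_edge
- fastener (a joint): turn of the fastener in rad: 0 open (slot parallel to the hinge), grows clockwise seen from above, 1.571 locked (slot pointing at the hinge; firm stop). Starts at 0 to 0.25, turns against light friction (3 N at 33 mm from the axis), stays where it is left. A tongue below it swings under a keeper in the box, so it locks only with the cover shut
- slot (a point): centre of the fastener's slot floor, on its axis, 4 mm above the cover's upper face (99 mm above the table when shut). Round metal head, dark slot floor, 110 mm across, flush inside a fixed steel collar (115 mm inside, 131 outside, 24 mm above the cover). One straight slot right across it, 40 mm wide, 20 mm deep, closed by the collar at both ends. Slot along this point's y; it turns along
- slot_end (a point): a point on the slot floor, 33 mm from the axis, in the half that lies to the right (-y) when open and towards the robot (-x) when locked; turns with the fastener, axes as point slot. Shut fingertips set in here, just above the floor, and swung round the axis clockwise (they need not turn themselves, but bear on the slot's wall) drive the fastener to its stop
- cup: white ceramic cup, 72 mm across, 65 mm high, standing on the machine's left deck; origin at the centre of its underside; to be left alone
- bowl: white ceramic bowl, 92 mm across, 45 mm high, standing on the machine's left deck; origin at the centre of its underside; to be left alone
- bottle_a: white plastic bottle, 62 mm across, 170 mm high, on the table to the right of the machine; origin at the centre of its underside; to be left alone
- bottle_b: black plastic bottle, 62 mm across, 170 mm high, on the table to the right of the machine; origin at the centre of its underside; to be left alone
- jar: closed glass jar, 72 mm across, 90 mm high, on the table to the right of the machine; origin at the centre of its underside; to be left alone
- brush: small brush lying on the table to the left of the machine, about 200 mm long; origin below the middle of its length; to be left alone
- plate: white ceramic plate, 170 mm across, 20 mm high, on the table to the right of the bottles; origin at the centre of its underside; to be left alone

How it is judged:
By the outcome, as a careful person would: the job done as asked, in the order asked, and still so for the second after the job is handed in, with the robot touching nothing.
It also fails if it takes over 48 s, if anything falls off the work surface, if the arm or the gripper's body presses on something with over 40 N, if the wrist force passes 120 N, or if a joint passes its speed limit or range.

## Working session

There is one attempt and no reset: what is moved stays moved. The work goes in short steps, Python scripts to look and compute and a tool call to move; the robot and the scene stay as the last step left them, time stands still between calls to the robot, and variables do not carry over. Pictures are saved under pics/ and viewed, about 8 in all and at most 12, crops included, and the job is handed in when it is done.

Besides the shell and the picture viewer there is one more tool, called after ">>>" as name(argument=value, ...) on one line, values as JSON. play_rows: Moves the arm, as the interface text tells. Its arguments: {"type":"object","properties":{"steps":{"type":"array"},"force":{"type":"number"}},"required":["steps"]}

```bash
mkdir -p pics; ls
cat > h.py <<'E'
import numpy as np, cv2
from station import ctrl
def K(c):
    f=c["frame"].shape[0]/2/np.tan(np.radians(c["fovy"])/2)
    return np.array([[f,0,c["cx"]],[0,f,c["cy"]],[0,0,1.]])
def ray(c,uv):
    n=cv2.undistortPoints(np.array([[uv]],float),K(c),np.array(c["D"],float))[0,0]
    T=np.array(c["world_to_cam"]);R=T[:3,:3]
    return -R.T@T[:3,3], R.T@np.array([n[0],-n[1],-1.])
def onz(c,uv,z):
    o,d=ray(c,uv); return o+d*(z-o[2])/d[2]
def proj(c,P):
    T=np.array(c["world_to_cam"]);p=np.atleast_2d(P)@T[:3,:3].T+T[:3,3]
    p=p*[1,-1,-1]
    return cv2.projectPoints(p,np.zeros(3),np.zeros(3),K(c),np.array(c["D"],float))[0][:,0]
def tri(cs,uvs):
    A=0;b=0
    for c,u in zip(cs,uvs):
        o,d=ray(c,u);d/=np.linalg.norm(d);M=np.eye(3)-np.outer(d,d);A=A+M;b=b+M@o
    return np.linalg.solve(A,b)
E
python3 - <<'E'
from h import *
import pickle
C={n:ctrl.camera(n) for n in("scene","side","wrist")}
pickle.dump(C,open("c0.pkl","wb"))
for n in C:
    T=np.array(C[n]["world_to_cam"]);print(n,C[n]["fovy"],C[n]["D"],-T[:3,:3].T@T[:3,3],-T[2,:3])
    cv2.imwrite(f"pics/{n}0.png",C[n]["frame"])
    if n!="wrist": cv2.imwrite(f"pics/{n}0.png",cv2.resize(C[n]["frame"],(800,600)))
print(ctrl.get_obs())
E
```

```text
pics
scene 57.2492683239879 [-0.11105468  0.          0.          0.          0.        ] [1.02080096 0.45432653 0.90856645] [-0.44706065 -0.40413416 -0.79800524]
side 43.882140279964986 [0.00100984 0.         0.         0.         0.        ] [-0.10111747 -1.12160525  0.98064979] [ 0.41039399  0.72347285 -0.55512504]
wrist 62.41431342926195 [-0.06500762  0.          0.          0.          0.        ] [0.08455663 0.54724024 0.38470312] [ 0.23912682 -0.07096074 -0.96839193]
{'time_s': 0.15, 'qpos': array([ 1.22137442e+00,  3.00347601e-01,  1.52140651e+00,  1.32684417e-05,
        1.32070977e+00, -6.66088831e-02]), 'joint_vel': array([ 0.00174639, -0.00065705, -0.00161656,  0.00234883, -0.00281598,
        0.00132414]), 'tau': array([ 2.83372829e-04, -5.31972635e+01, -3.52809834e+01,  7.07585108e-02,
        2.36333348e-02, -2.29366725e-05]), 'ee_pos': array([0.15342082, 0.52797055, 0.20502793]), 'eef_rot': array([-3.14152184e+00,  8.68442667e-04,  1.28798005e+00]), 'force': array([0.13815759, 0.37935423, 0.21506057]), 'moment': array([ 0.01395052,  0.00181559, -0.03529224]), 'grip_width': 0.09423087030118724}
```

View pics/scene0.png

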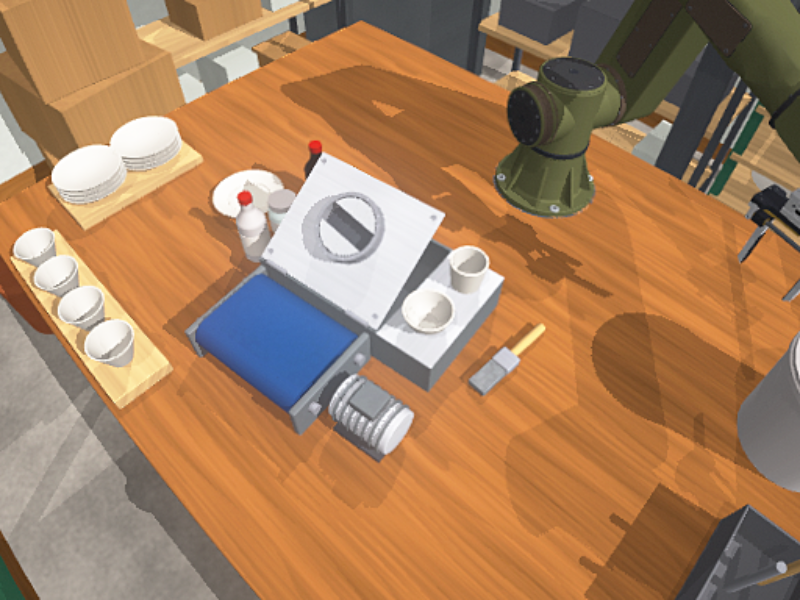

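View pics/side0.png

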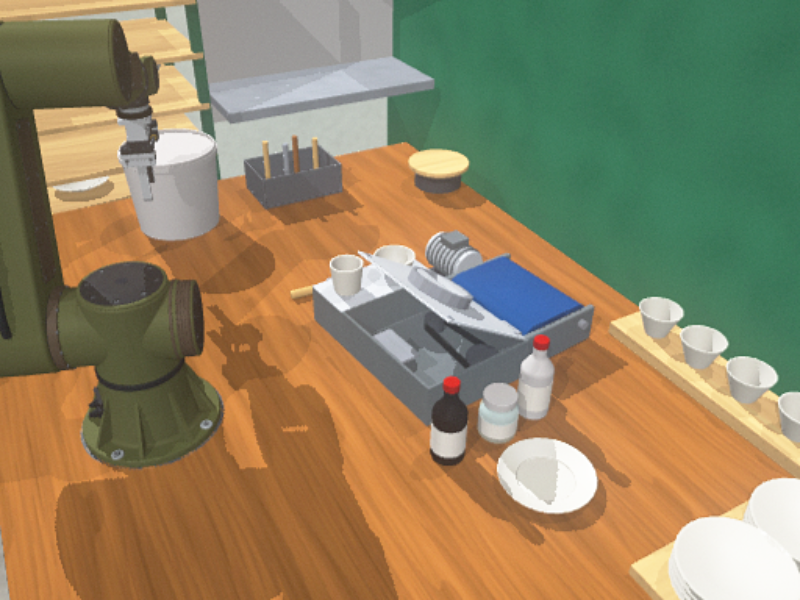

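The scene picture shows the cover's front corners at about (323,155) and (443,213) and its hinge corners at (263,262) and (375,327), in 800x600 pixels. The collar is at about (343,228). The side picture shows the box rim's front corners at (314,290) and (431,388).

Run:
```python
from h import *
import pickle
from scipy.optimize import least_squares
C=pickle.load(open("c0.pkl","rb"));s=.64
S,D=C["scene"],C["side"]
a=lambda u,v:((u+.5)*s-.5,(v+.5)*s-.5)
obs=[(D,a(314,290),(-.11,.265)),(D,a(432,388),(-.11,-.148)),(S,a(503,279),(-.11,.265)),(S,a(432,362),(.14,.265)),(D,a(594,308),(.345,-.148))]
for c,u,m in obs: print(m,onz(c,u,.09).round(4))
def place(p,m): 
    c,q=np.cos(p[2]),np.sin(p[2]); m=np.asarray(m);return np.stack([p[0]+c*m[...,0]-q*m[...,1],p[1]+q*m[...,0]+c*m[...,1]],-1)
W=np.array([onz(c,u,.09)[:2] for c,u,m in obs[:4]]);M=np.array([m for *_,m in obs[:4]])
r=least_squares(lambda p:(place(p,M)-W).ravel(),[.5,0,0])
print("pose",r.x.round(4),"res mm",(r.fun*1e3).round(1))
# cover angle: front corners + hinge corners in scene
p=r.x;ex=np.array([np.cos(p[2]),np.sin(p[2]),0]);ey=np.array([-ex[1],ex[0],0])
H=np.array([p[0],p[1],.09])+.134*ex
for u,y in((a(323,155),-.144),(a(443,213),.144)):
    o,d=ray(S,u); t=((H+y*ey-o)@ey)/(d@ey);X=o+d*t-(H+y*ey);print("edge y",y,"len",-X@ex,X[2],np.hypot(X@ex,X[2]),"ang",np.arctan2(X[2],-X@ex))
for y in(-.144,.144): print("hinge corner proj",proj(S,H+y*ey)/s)
# check
im=cv2.resize(S["frame"],(800,600))
```

```text
(-0.11, 0.265) [0.3895 0.1305 0.09  ]
(-0.11, -0.148) [ 0.4499 -0.2623  0.09  ]
(-0.11, 0.265) [0.3948 0.1495 0.09  ]
(0.14, 0.265) [0.6279 0.1725 0.09  ]
(0.345, -0.148) [ 0.8785 -0.2065  0.09  ]
pose [ 0.536  -0.1056  0.146 ] res mm [-0.9 10.1 -1.1 -5.7 -6.1 -8.9  8.1  4.5]
edge y -0.144 len 0.21291884888448132 0.11762407494407831 0.2432485543980534 ang 0.5047116722538456
edge y 0.144 len 0.20561507716770058 0.12623882273782736 0.24127536203456842 ang 0.5506188660004239
hinge corner proj [[258.85223214 258.46016432]]
hinge corner proj [[375.70680726 329.51746162]]
```

Run:
```python
from h import *
import pickle
C=pickle.load(open("c0.pkl","rb"))
a=cv2.resize(C["scene"]["frame"][90:255,155:335],None,fx=3.6,fy=3.6,interpolation=cv2.INTER_CUBIC)
cv2.imwrite("pics/sc1.png",a);print(a.shape)
b=cv2.resize(C["side"]["frame"][145:275,190:390],None,fx=4,fy=4,interpolation=cv2.INTER_CUBIC)
cv2.imwrite("pics/sd1.png",b)
```

```text
(594, 648, 3)
```

View pics/sc1.png

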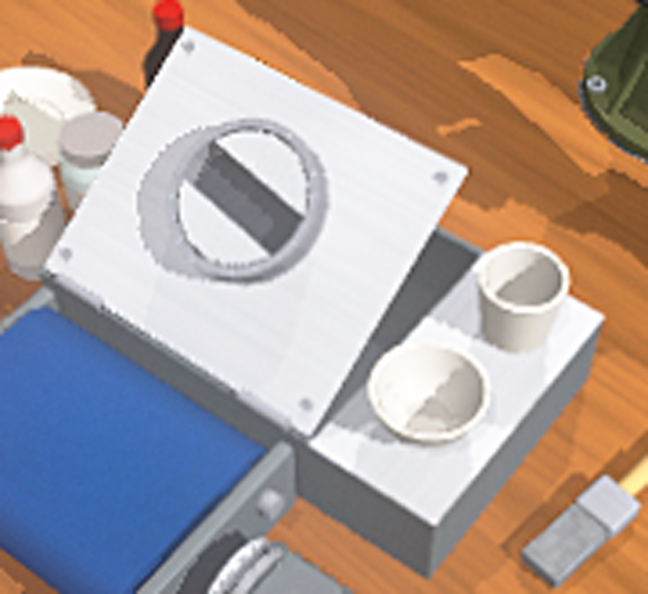

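View pics/sd1.png

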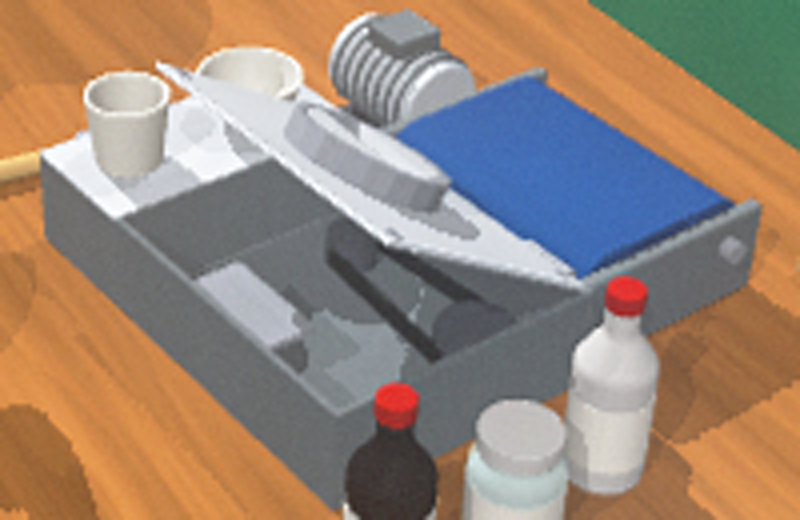

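The crops give these corners. In the scene crop, the cover's are (185,28), (467,170), (44,275) and (312,436), and the deck's are (604,320) and (435,525). In the side crop, the box's are (43,153) and (338,415), and the cover's are (158,65), (392,240) and (580,285).

```bash
cat > fit.py <<'E'
from h import *
import pickle
from scipy.optimize import least_squares
C=pickle.load(open("c0.pkl","rb"));S,D=C["scene"],C["side"]
a=lambda u,v:(155+(u+.5)/3.6-.5,90+(v+.5)/3.6-.5)
b=lambda u,v:(190+(u+.5)/4-.5,145+(v+.5)/4-.5)
# cover pts: (dist from hinge, y, up)
o=[(S,a(185,28),'c',(.24,-.144,.005)),(S,a(467,170),'c',(.24,.144,.005)),(S,a(44,275),'c',(0,-.144,.005)),(S,a(312,436),'c',(0,.144,.005)),
(S,a(604,320),'b',(-.11,.265,.09)),(S,a(435,525),'b',(.14,.265,.09)),(D,b(43,153),'b',(-.11,.265,.09)),(D,b(338,415),'b',(-.11,-.148,.09)),
(D,b(158,65),'c',(.24,.144,.005)),(D,b(392,240),'c',(.24,-.144,.0025)),(D,b(580,285),'c',(0,-.144,.0025))]
def world(p,k,m):
    if k=='c':
        l,y,h=m;t=p[3];m=(.134-l*np.cos(t)+h*np.sin(t),y,.09+l*np.sin(t)+h*np.cos(t))
    c,s=np.cos(p[2]),np.sin(p[2]);return np.array([p[0]+c*m[0]-s*m[1],p[1]+s*m[0]+c*m[1],m[2]])
if __name__=="__main__":
    f=lambda p:np.concatenate([proj(c,world(p,k,m))[0]-u for c,u,k,m in o])
    r=least_squares(f,[.53,-.1,.14,.5],loss="soft_l1");print(r.x.round(4));print(f(r.x).reshape(-1,2).round(1))
    for n,m in(("press",(.15,-.105,.005)),("twin",(.15,.105,.005)),("edge",(.24,0,.005)),("slot",(.134,0,.009))): print(n,world(r.x,'c',m).round(4),"shut",world([*r.x[:3],0],'c',m).round(4))
    T=np.array(C["wrist"]["world_to_cam"]);ob=ctrl.get_obs();print(ob["qpos"].round(3))
E
python3 fit.py
```

```text
[ 0.5341 -0.0995  0.1292  0.5659]
[[-0.1  0.1]
 [ 0.   0.1]
 [-0.3 -1.1]
 [-0.6  1. ]
 [-0.  -0.9]
 [ 0.6  0.6]
 [-1.4 -0.2]
 [ 0.1  0. ]
 [-0.4 -1. ]
 [-0.4  0.3]
 [ 1.6  0.4]]
press [ 0.5576 -0.2024  0.1746] shut [ 0.5318 -0.2057  0.095 ]
twin [0.5306 0.0059 0.1746] shut [0.5047 0.0025 0.095 ]
edge [ 0.4688 -0.108   0.2229] shut [ 0.429  -0.1132  0.095 ]
slot [ 0.5596 -0.0962  0.1694] shut [ 0.5341 -0.0995  0.099 ]
[ 1.221  0.3    1.521  0.     1.321 -0.067]
```

```bash
cat > sh.py <<'E'
from fit import *
def shift(pts):
    o=ctrl.get_obs();r,p,y=o["eef_rot"];from scipy.spatial.transform import Rotation as R
    M=R.from_euler("xyz",[r,p,y]).as_matrix()
    print(o["time_s"],o["ee_pos"].round(4),o["eef_rot"].round(3),"F",o["force"].round(1),o["grip_width"].round(4))
    for q in pts: print(np.round(q,4),((np.array(q)-o["ee_pos"])@M*100).round(2))
P=[.5341,-.0995,.1292,.566]
E
python3 - <<'E'
from sh import *
shift([(.19,.48,.33),(.45,0,.33),(.557,-.202,.33),(.557,-.202,.195)]+[world([*P[:3],t],'c',(.15,-.105,.005)) for t in(.566,.45,.3,.15,0)])
E
```

```text
Traceback (most recent call last):
  File "sh.py", line 5, in shift
    print(o["time_s"],o["ee_pos"].round(4),o["eef_rot"].round(3),"F",o["force"].round(1),o["grip_width"].round(4))
                                                                                         ^^^^^^^^^^^^^^^^^^^^^
AttributeError: 'float' object has no attribute 'round'
```

```bash
sed -i 's/o\["grip_width"\].round(4)/round(o["grip_width"],4)/' sh.py
python3 - <<'E'
from sh import *
shift([(.19,.48,.33),(.45,0,.33),(.557,-.202,.33),(.557,-.202,.195)]+[world([*P[:3],t],'c',(.15,-.105,.005)) for t in(.566,.45,.3,.15,0)])
E
```

```text
0.15 [0.1534 0.528  0.205 ] [-3.142e+00  1.000e-03  1.288e+00] F [0.1 0.4 0.2] 0.0942
[0.19 0.48 0.33] [ -3.6    4.85 -12.49]
[0.45 0.   0.33] [-42.43  43.21 -12.46]
[ 0.557 -0.202  0.33 ] [-58.85  59.12 -12.45]
[ 0.557 -0.202  0.195] [-58.83  59.13   1.05]
[ 0.5576 -0.2023  0.1747] [-58.85  59.19   3.08]
[ 0.5487 -0.2035  0.1597] [-59.2   58.37   4.58]
[ 0.5399 -0.2046  0.1391] [-59.56  57.55   6.64]
[ 0.5342 -0.2054  0.1174] [-59.79  57.03   8.81]
[ 0.5318 -0.2057  0.095 ] [-59.88  56.81  11.05]
```

>>> play_rows(steps=[[[0,0,-4,0,0,0,0],[-1,1.5,-8,0,0,0,0],[-3,4,-12.5,0,0,0,0],[-6,7,-12.5,0,0,0,0],[-58.9,59.1,-12.5,0,0,0,0],[-58.9,59.1,-12.5,0,0,0,0],[-58.9,59.1,-12.5,0,0,0,0],[-58.9,59.1,-12.5,0,0,0,0],[-58.9,59.1,-12.5,0,0,0,0],[-58.9,59.1,-12.5,0,0,0,0],[-58.9,59.1,-12.5,0,0,0,0],[-58.9,59.1,-12.5,0,0,0,0],[-58.9,59.1,-12.5,0,0,0,0],[-58.9,59.1,-12.5,0,0,0,0],[-58.9,59.1,-12.5,0,0,0,0],[-58.9,59.1,-12.5,0,0,0,0],[-58.9,59.1,-12.5,0,0,0,0],[-58.9,59.1,-12.5,0,0,0,0],[-58.9,59.1,-12.5,0,0,0,0],[-58.9,59.1,-12.5,0,0,0,0]]])

```text
time_s: 1.82
ee_pos: [0.5158, -0.1283, 0.3299]
eef_rot: [-3.141, 0.001, 1.288]
force: [1.1, 1.1, -0.2]
grip_width: 0.0007
```

Run:
```python
from sh import *
shift([(.557,-.202,.33),(.557,-.202,.195)]+[world([*P[:3],t],'c',(.15,-.105,.005)) for t in(.566,.45,.3,.15,0)])
```

```text
1.8167 [ 0.5158 -0.1283  0.3299] [-3.141e+00  1.000e-03  1.288e+00] F [ 1.1  1.1 -0.2] 0.0007
[ 0.557 -0.202  0.33 ] [-5.93  6.02 -0.  ]
[ 0.557 -0.202  0.195] [-5.92  6.02 13.5 ]
[ 0.5576 -0.2023  0.1747] [-5.93  6.09 15.53]
[ 0.5487 -0.2035  0.1597] [-6.29  5.27 17.02]
[ 0.5399 -0.2046  0.1391] [-6.65  4.45 19.09]
[ 0.5342 -0.2054  0.1174] [-6.87  3.92 21.26]
[ 0.5318 -0.2057  0.095 ] [-6.97  3.7  23.5 ]
```

>>> play_rows(steps=[[[-3,3,0,0,0,0,0],[-5.9,6,0,0,0,0,0],[-5.9,6,4,0,0,0,0],[-5.9,6,8,0,0,0,0],[-5.9,6,12,0,0,0,0],[-5.9,6,14,0,0,0,0],[-5.9,6,15.2,0,0,0,0],[-6.1,5.7,16.2,0,0,0,0],[-6.3,5.3,17.0,0,0,0,0],[-6.4,5,17.7,0,0,0,0],[-6.5,4.7,18.4,0,0,0,0],[-6.65,4.45,19.1,0,0,0,0],[-6.7,4.3,19.8,0,0,0,0],[-6.8,4.1,20.5,0,0,0,0],[-6.9,3.9,21.3,0,0,0,0],[-6.9,3.8,22,0,0,0,0],[-6.95,3.7,22.6,0,0,0,0],[-6.95,3.7,23.0,0,0,0,0],[-6.95,3.7,23.2,0,0,0,0]]])

```text
time_s: 3.4
ee_pos: [0.5314, -0.2054, 0.0972]
eef_rot: [-3.14, 0.001, 1.288]
force: [-1.5, -0.4, 1.8]
grip_width: 0.0005
```

>>> play_rows(steps=[[[0,0,0.1,0,0,0,0],[0,0,0.2,0,0,0,0],[0,0,0.3,0,0,0,0],[0,0,0.4,0,0,0,0],[0,0,0.4,0,0,0,0]]])

```text
time_s: 3.82
ee_pos: [0.5315, -0.2055, 0.0951]
eef_rot: [-3.141, 0.001, 1.288]
force: [-8.9, 3.3, 19.3]
grip_width: 0.0004
```

>>> play_rows(steps=[[[0,0,-2,0,0,0,0],[0,0,-6,0,0,0,0],[0,0,-10,0,0,0,0],[2,-3,-12,0,0,0,0],[4,-4,-12,0,0,0,0],[4,-4,-12,0,0,0,0],[4,-4,-12,0,0,0,0]]])

```text
time_s: 4.4
ee_pos: [0.5045, -0.1552, 0.2156]
eef_rot: [3.141, 0.001, 1.289]
force: [-0.1, -1.1, 0.3]
grip_width: 0.0
```

Run:
```python
from h import *
import pickle
C={n:ctrl.camera(n) for n in("scene","side","wrist")}
pickle.dump(C,open("c1.pkl","wb"))
a=[cv2.resize(C["wrist"]["frame"],(400,300)),cv2.resize(C["scene"]["frame"][110:260,150:350],(400,300),interpolation=cv2.INTER_CUBIC),
cv2.resize(C["side"]["frame"][145:295,190:390],(400,300),interpolation=cv2.INTER_CUBIC)]
cv2.imwrite("pics/m1.png",np.vstack([np.hstack(a[:2]),np.hstack([a[2],a[2]*0])]))
print(ctrl.get_obs()["ee_pos"],ctrl.get_obs()["force"])
```

```text
[ 0.50452123 -0.15631924  0.21455324] [ 0.35689456  0.51626768 -0.04597305]
```

View pics/m1.png

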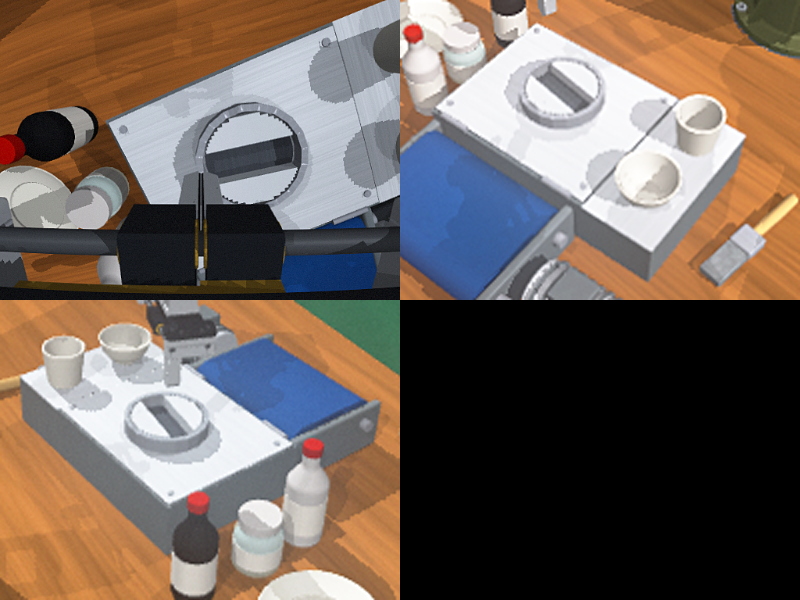

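The cover is shut flush in all three views. In the wrist tile the slot runs from about (205,170) to (297,150), so the fastener is still near open. I'll enlarge it to measure.

Run:
```python
from h import *
import pickle
C=pickle.load(open("c1.pkl","rb"))
a=cv2.resize(C["wrist"]["frame"][120:280,235:410],(438,400),interpolation=cv2.INTER_CUBIC) # x2.5
b=cv2.resize(C["scene"]["frame"][130:180,205:257],(362,348),interpolation=cv2.INTER_CUBIC)
b=cv2.copyMakeBorder(b,0,52,0,0,cv2.BORDER_CONSTANT)
cv2.imwrite("pics/m2.png",np.hstack([a,b]))
# predicted points from pose
p=[.5341,-.0995,.1292]
from fit import world
for n,m in(("slot",(0,0,.099)),("rimctr",(0,0,.119)),("FL",(-.106,.144,.095)),("FR",(-.106,-.144,.095))):
    w=world(p,'b',m);print(n,[(k,proj(C[k],w)[0].round(1)) for k in C])
```

```text
slot [('scene', array([230.7, 158.1])), ('side', array([272.7, 207. ])), ('wrist', array([322.5, 199.8]))]
rimctr [('scene', array([230.5, 153.7])), ('side', array([272.9, 201.8])), ('wrist', array([326.9, 205.8]))]
FL [('scene', array([288.3, 159.3])), ('side', array([219.2, 197.8])), ('wrist', array([428.2,  31.6]))]
FR [('scene', array([217.2, 121.7])), ('side', array([274.5, 245.7])), ('wrist', array([141.6, 159.1]))]
```

View pics/m2.png

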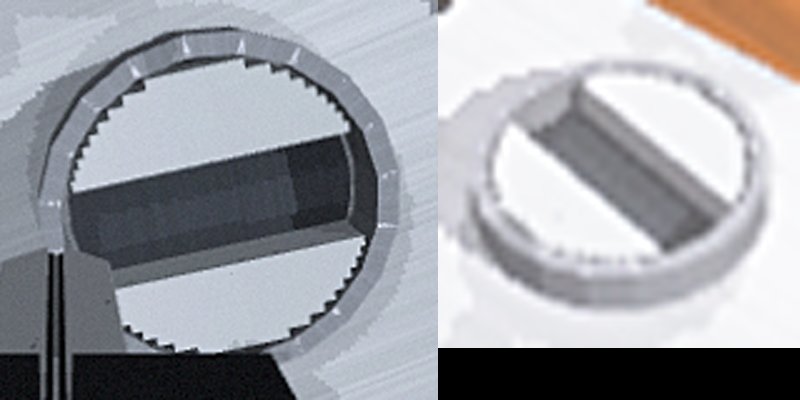

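Run:
```python
from h import *
import pickle
C=pickle.load(open("c1.pkl","rb"));W,S=C["wrist"],C["scene"]
a=lambda u,v:(235+(u+.5)/2.5-.5,120+(v+.5)/2.5-.5)
L=[onz(W,a(*u),.119)[:2] for u in((75,190),(348,133),(118,288),(365,236))]
d1,d2=L[1]-L[0],L[3]-L[2]
for d in(d1,d2):print("slot dir angle",np.arctan2(d[1],d[0])-np.pi/2, "turn cw",.1292-(np.arctan2(d[1],d[0])-np.pi/2))
d=d1/np.linalg.norm(d1)+d2/np.linalg.norm(d2);d/=np.linalg.norm(d);n=np.array([-d[1],d[0]])
print("width",abs((L[0]-L[2])@n),"centreline offset of pose origin",(np.array([.5341,-.0995])-(L[0]+L[2])/2)@n,n)
# circle fit on collar outer top rim (wrist) z=.119
def circ(pts):
    P=np.array(pts);A=np.c_[2*P,np.ones(len(P))];x=np.linalg.lstsq(A,(P**2).sum(1),rcond=None)[0];return x[:2],np.sqrt(x[2]+x[:2]@x[:2])
print(circ([onz(W,a(*u),.119)[:2] for u in((185,32),(235,31),(300,48),(345,82),(385,135),(398,195),(395,245),(95,82),(130,55))]))
b=lambda u,v:(205+(u-438+.5)*52/362-.5,130+(v+.5)*50/348-.5)
print(circ([onz(S,b(*u),.119)[:2] for u in((475,205),(620,60),(700,80),(750,125),(768,190),(690,265),(560,268),(500,240))]))
```

```text
slot dir angle -0.07053973384399304 turn cw 0.19973973384399304
slot dir angle -0.06509524507118547 turn cw 0.19429524507118548
width 0.04042320726054192 centreline offset of pose origin -0.0012171443101900528 [-0.99770128  0.06776552]
(array([ 0.53450814, -0.10556438]), np.float64(0.06804450149847811))
(array([ 0.53349496, -0.09995975]), np.float64(0.06487221752526834))
```

Run:
```python
from sh import *
def e(f,z,r=.033,c=(.534,-.101)):
    g=np.pi/2+.1292-f;return (c[0]-r*np.cos(g),c[1]-r*np.sin(g),z)
shift([e(.2,.2),e(.2,.103)])
print()
shift([e(f,.103) for f in np.arange(.3,2.05,.1)])
```

```text
4.55 [ 0.5045 -0.1563  0.2146] [-3.140e+00  1.000e-03  1.287e+00] F [ 0.4  0.5 -0. ] 0.0005
[ 0.5317 -0.1339  0.2   ] [2.91 1.98 1.45]
[ 0.5317 -0.1339  0.103 ] [ 2.92  2.   11.15]

4.55 [ 0.5045 -0.1563  0.2146] [-3.140e+00  1.000e-03  1.287e+00] F [ 0.4  0.5 -0. ] 0.0005
[ 0.5284 -0.1335  0.103 ] [ 2.87  1.67 11.15]
[ 0.5252 -0.1328  0.103 ] [ 2.85  1.34 11.15]
[ 0.522  -0.1318  0.103 ] [ 2.86  1.01 11.15]
[ 0.519  -0.1304  0.103 ] [ 2.91  0.69 11.15]
[ 0.5162 -0.1288  0.103 ] [ 2.98  0.37 11.15]
[ 0.5135 -0.1268  0.103 ] [ 3.09  0.05 11.15]
[ 0.511  -0.1247  0.103 ] [ 3.23 -0.24 11.15]
[ 0.5088 -0.1223  0.103 ] [ 3.4  -0.53 11.15]
[ 0.5068 -0.1196  0.103 ] [ 3.6  -0.79 11.15]
[ 0.505  -0.1168  0.103 ] [ 3.82 -1.04 11.15]
[ 0.5036 -0.1139  0.103 ] [ 4.06 -1.26 11.15]
[ 0.5025 -0.1108  0.103 ] [ 4.33 -1.45 11.15]
[ 0.5017 -0.1076  0.103 ] [ 4.61 -1.62 11.15]
[ 0.5012 -0.1043  0.103 ] [ 4.91 -1.76 11.15]
[ 0.501 -0.101  0.103] [ 5.22 -1.87 11.15]
[ 0.5012 -0.0977  0.103 ] [ 5.55 -1.94 11.15]
[ 0.5017 -0.0944  0.103 ] [ 5.87 -1.99 11.15]
[ 0.5025 -0.0912  0.103 ] [ 6.2  -2.   11.15]
```

>>> play_rows(steps=[[[2.9,2,1.5,0,0,0,0],[2.9,2,1.5,0,0,0,0],[2.9,2,4.5,0,0,0,0],[2.9,2,7.5,0,0,0,0],[2.9,2,9,0,0,0,0],[2.9,2,10,0,0,0,0],[2.9,2,10.7,0,0,0,0],[2.9,2,11.1,0,0,0,0],[2.9,2,11.1,0,0,0,0]]])

```text
time_s: 5.3
ee_pos: [0.5317, -0.1344, 0.1034]
eef_rot: [-3.14, 0.001, 1.287]
force: [-0.8, 0.2, -0.1]
grip_width: 0.0006
```

>>> play_rows(steps=[[[0,-0.3,0,0,0,0,0],[0,-0.65,0,0,0,0,0],[0,-1,0,0,0,0,0],[0.05,-1.3,0,0,0,0,0],[0.1,-1.6,0,0,0,0,0],[0.2,-1.9,0,0,0,0,0],[0.35,-2.2,0,0,0,0,0],[0.5,-2.5,0,0,0,0,0],[0.7,-2.8,0,0,0,0,0],[0.95,-3.0,0,0,0,0,0],[1.2,-3.25,0,0,0,0,0],[1.45,-3.45,0,0,0,0,0],[1.75,-3.6,0,0,0,0,0],[2.05,-3.75,0,0,0,0,0],[2.05,-3.75,0,0,0,0,0]]])

```text
time_s: 6.55
ee_pos: [0.5095, -0.1085, 0.1058]
eef_rot: [3.119, 0.004, 1.286]
force: [59.3, -29.9, -31.0]
grip_width: 0.0005
```

>>> play_rows(steps=[[[-0.2,0.3,0,0,0,0,0],[-0.4,0.8,0,0,0,0,0],[-0.4,0.8,0,0,0,0,0]]])

```text
time_s: 6.8
ee_pos: [0.5162, -0.1149, 0.1061]
eef_rot: [3.119, 0.004, 1.286]
force: [0.2, 1.2, -0.6]
grip_width: 0.0005
```

Run:
```python
from h import *
import pickle
C={n:ctrl.camera(n) for n in("scene","side","wrist")}
pickle.dump(C,open("c2.pkl","wb"))
a=[cv2.resize(C["wrist"]["frame"],(400,300)),cv2.resize(C["scene"]["frame"][110:230,170:330],(400,300),interpolation=cv2.INTER_CUBIC),
cv2.resize(C["side"]["frame"][145:265,190:350],(400,300),interpolation=cv2.INTER_CUBIC),cv2.resize(C["wrist"]["frame"][150:300,220:420],(400,300),interpolation=cv2.INTER_CUBIC)]
cv2.imwrite("pics/m3.png",np.vstack([np.hstack(a[:2]),np.hstack(a[2:])]))
o=ctrl.get_obs();print(o["ee_pos"],o["force"],o["eef_rot"])
```

```text
[ 0.51545461 -0.11421143  0.10580338] [ 0.53714625  0.21391857 -0.36185257] [3.11981382 0.00415086 1.28614989]
```

View pics/m3.png

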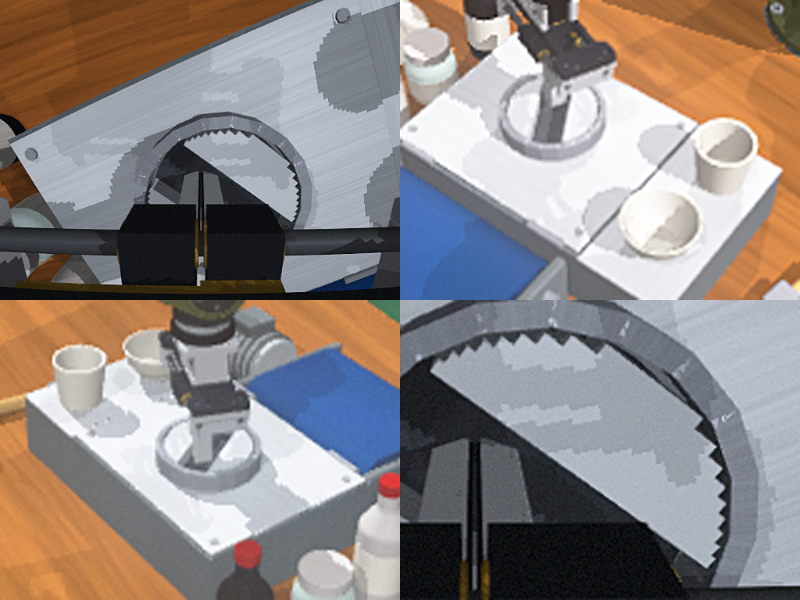

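Run:
```python
from h import *
import pickle
A=pickle.load(open("c1.pkl","rb"));B=pickle.load(open("c2.pkl","rb"))
g=lambda c:cv2.cvtColor(c["frame"],cv2.COLOR_BGR2GRAY).astype(np.float32)
for k,L in(("scene",[(217,122),(288,159),(196,158),(262,207),(308,158)]),("side",[(274,246),(219,198),(204,190),(320,230)])):
    for x,y in L:
        s=np.s_[y-10:y+10,x-10:x+10];print(k,x,y,cv2.phaseCorrelate(g(A[k])[s],g(B[k])[s],cv2.createHanningWindow((20,20),5)))
W=B["wrist"];u=lambda x,y:(220+(x+.5)/2-.5,150+(y-300+.5)/2-.5)
P=[onz(W,u(*q),.119)[:2] for q in((432,370),(710,560))];d=P[1]-P[0];print("phi",.1292+np.pi/2-np.arctan2(d[1],d[0]),P)
n=np.array([-d[1],d[0]])/np.linalg.norm(d);o=ctrl.get_obs()["ee_pos"][:2]
print("dist of centre and TCP to lip",[(q-P[0])@n for q in(np.array([.534,-.101]),o)])
```

```text
scene 217 122 ((-0.3917533185818325, -0.16903461101333583), 0.674380065202713)
scene 288 159 ((-0.18871694698383834, -0.15365374129766884), 1.017180861234665)
scene 196 158 ((-0.0390015553318932, 0.06860498239367274), 0.9616136360168457)
scene 262 207 ((-0.021378600412120363, -0.025504928760092582), 1.0046511760354042)
scene 308 158 ((0.1065708085882413, 0.08963199323069304), 1.0392563128471375)
side 274 246 ((0.2995450433346196, -0.19249514823204272), 0.9981841456890106)
side 219 198 ((0.2904520544819924, 0.043240240763458004), 0.991105146408081)
side 204 190 ((0.0589574087609499, 0.10504682496059736), 1.0071499180793761)
side 320 230 ((-0.007529552580328058, -0.039875841641601184), 1.1105033659934997)
phi 0.9475704111261808 [array([ 0.51099028, -0.01181983]), array([0.6007834 , 0.07223892])]
dist of centre and TCP to lip [np.float64(-0.0808295924685718), np.float64(-0.07780023883936299)]
```

Run:
```python
from h import *
import pickle
from fit import world
B=pickle.load(open("c2.pkl","rb"))
W=B["wrist"];u=lambda x,y:(220+(x-400+.5)/2-.5,150+(y-300+.5)/2-.5)
P=[onz(W,u(*q),.119)[:2] for q in((432,370),(710,560))];d=P[1]-P[0];print("phi",.1292+np.pi/2-np.arctan2(d[1],d[0]),P)
n=np.array([-d[1],d[0]])/np.linalg.norm(d);o=ctrl.get_obs()["ee_pos"][:2]
print("dist of centre and TCP to lip",[(q-P[0])@n*1e3 for q in(np.array([.534,-.101]),o)])
for t in(0,.005,.01,.02):
  for y in(-.144,.144):
    w=world([.5341,-.0995,.1292,t],'c',(.24,y,.005));w0=world([.5341,-.0995,.1292,0],'c',(.24,y,.005))
    print(t,y,[(proj(B[k],w)-proj(B[k],w0))[0].round(2) for k in("scene","side")])
```

```text
phi 1.0348177196146942 [array([ 0.48040046, -0.11676614]), array([ 0.55912944, -0.05500827])]
dist of centre and TCP to lip [np.float64(-20.67671684073374), np.float64(-19.625350991449473)]
0 -0.144 [array([0., 0.]), array([0., 0.])]
0 0.144 [array([0., 0.]), array([0., 0.])]
0.005 -0.144 [array([-0.03, -0.26]), array([ 0.02, -0.33])]
0.005 0.144 [array([ 0.03, -0.25]), array([-0.  , -0.31])]
0.01 -0.144 [array([-0.06, -0.52]), array([ 0.04, -0.66])]
0.01 0.144 [array([ 0.06, -0.51]), array([-0.01, -0.62])]
0.02 -0.144 [array([-0.13, -1.04]), array([ 0.1 , -1.32])]
0.02 0.144 [array([ 0.11, -1.01]), array([-0.01, -1.24])]
```

The fastener stopped at about 1.03 rad. The sideways load also pulled the tool up 2–3 mm, so the cover may have lifted a hair against the keeper. I'll re-centre in the slot and press down on its floor to re-seat the cover.

Run:
```python
from sh import *
def e(f,z,r=.033,c=(.534,-.101)):
    g=np.pi/2+.1292-f;return (c[0]-r*np.cos(g),c[1]-r*np.sin(g),z)
shift([e(1.035,.103),e(1.035,.099)]+[e(f,.099) for f in np.arange(1.1,2.05,.1)])
```

```text
6.95 [ 0.5155 -0.1142  0.1058] [3.12  0.004 1.286] F [ 0.5  0.2 -0.4] 0.0006
[ 0.508  -0.1214  0.103 ] [-0.89 -0.52  0.27]
[ 0.508  -0.1214  0.099 ] [-0.89 -0.53  0.67]
[ 0.5068 -0.1196  0.099 ] [-0.76 -0.7   0.67]
[ 0.505  -0.1168  0.099 ] [-0.54 -0.94  0.66]
[ 0.5036 -0.1139  0.099 ] [-0.3  -1.16  0.66]
[ 0.5025 -0.1108  0.099 ] [-0.03 -1.36  0.65]
[ 0.5017 -0.1076  0.099 ] [ 0.25 -1.53  0.65]
[ 0.5012 -0.1043  0.099 ] [ 0.55 -1.66  0.64]
[ 0.501 -0.101  0.099] [ 0.86 -1.77  0.64]
[ 0.5012 -0.0977  0.099 ] [ 1.19 -1.85  0.64]
[ 0.5017 -0.0944  0.099 ] [ 1.51 -1.89  0.63]
[ 0.5025 -0.0912  0.099 ] [ 1.84 -1.9   0.63]
```

>>> play_rows(steps=[[[-0.4,-0.3,0,0.022,0,0,0],[-0.9,-0.5,0.2,0.022,0,0,0],[-0.9,-0.5,0.4,0.022,0,0,0],[-0.9,-0.5,0.6,0.022,0,0,0],[-0.9,-0.5,0.75,0.022,0,0,0],[-0.9,-0.5,0.85,0.022,0,0,0],[-0.9,-0.5,0.85,0.022,0,0,0]]])

```text
time_s: 7.53
ee_pos: [0.5085, -0.1222, 0.0989]
eef_rot: [3.14, 0.005, 1.286]
force: [-8.7, -2.6, 20.6]
grip_width: 0.0003
```

>>> play_rows(steps=[[[0.15,-0.2,0.15,0,0,0,0],[0.35,-0.4,0.15,0,0,0,0],[0.5,-0.55,0.15,0,0,0,0],[0.65,-0.7,0.15,0,0,0,0],[0.8,-0.8,0.15,0,0,0,0],[0.95,-0.9,0.15,0,0,0,0]]])

```text
time_s: 8.03
ee_pos: [0.5039, -0.1114, 0.099]
eef_rot: [3.136, 0.006, 1.286]
force: [1.0, -4.7, 13.6]
grip_width: 0.0007
```

>>> play_rows(steps=[[[0.15,-0.15,0.15,0,0,0,0],[0.3,-0.25,0.15,0,0,0,0],[0.45,-0.33,0.15,0,0,0,0],[0.6,-0.4,0.15,0,0,0,0],[0.75,-0.46,0.15,0,0,0,0],[0.9,-0.51,0.15,0,0,0,0]]])

```text
time_s: 8.53
ee_pos: [0.5037, -0.1025, 0.0991]
eef_rot: [3.129, 0.007, 1.286]
force: [9.5, -7.8, 6.9]
grip_width: 0.0004
```

>>> play_rows(steps=[[[0.15,-0.04,0.2,0,0,0,0],[0.3,-0.06,0.2,0,0,0,0],[0.45,-0.08,0.2,0,0,0,0],[0.6,-0.08,0.2,0,0,0,0],[0.6,-0.08,0.2,0,0,0,0]]])

```text
time_s: 8.95
ee_pos: [0.5056, -0.0991, 0.0989]
eef_rot: [3.124, 0.011, 1.286]
force: [-4.5, -19.1, 17.1]
grip_width: 0.0005
```

>>> play_rows(steps=[[[0.2,-0.02,0.15,0,0,0,0],[0.35,-0.02,0.15,0,0,0,0],[0.45,-0.02,0.15,0,0,0,0],[0.45,-0.02,0.15,0,0,0,0]]])

```text
time_s: 9.28
ee_pos: [0.506, -0.0988, 0.099]
eef_rot: [3.123, 0.019, 1.286]
force: [-16.3, -30.7, 20.0]
grip_width: 0.0003
```

>>> play_rows(steps=[[[-0.1,0,0,0,0,0,0],[-0.35,0.1,-0.1,0,0,0,0],[-0.35,0.1,-0.5,0,0,0,0],[-0.35,0.1,-2,0,0,0,0],[-0.35,0.1,-5,0,0,0,0],[-0.35,0.1,-9,0,0,0,0],[-3,-2,-12,0,0,0,0],[-6,-2,-12,0,0,0,0],[-6,-2,-12,0,0,0,0]]])

```text
time_s: 10.03
ee_pos: [0.4678, -0.1505, 0.2219]
eef_rot: [3.119, 0.019, 1.285]
force: [0.0, -0.2, -0.2]
grip_width: 0.0006
```

Run:
```python
from h import *
import pickle
C={n:ctrl.camera(n) for n in("scene","side","wrist")}
pickle.dump(C,open("c3.pkl","wb"))
a=[cv2.resize(C["wrist"]["frame"],(400,300)),cv2.resize(C["scene"]["frame"][110:230,170:330],(400,300),interpolation=cv2.INTER_CUBIC),
cv2.resize(C["side"]["frame"][145:265,190:350],(400,300),interpolation=cv2.INTER_CUBIC),cv2.resize(C["wrist"]["frame"][120:270,230:430],(400,300),interpolation=cv2.INTER_CUBIC)]
cv2.imwrite("pics/m4.png",np.vstack([np.hstack(a[:2]),np.hstack(a[2:])]))
o=ctrl.get_obs();print(o["ee_pos"],o["force"],o["eef_rot"])
A=pickle.load(open("c1.pkl","rb"));B=C
g=lambda c:cv2.cvtColor(c["frame"],cv2.COLOR_BGR2GRAY).astype(np.float32)
for k,L in(("scene",[(217,122),(288,159),(196,158)]),("side",[(274,246),(219,198)])):
    for x,y in L:
        s=np.s_[y-10:y+10,x-10:x+10];print(k,x,y,cv2.phaseCorrelate(g(A[k])[s],g(B[k])[s],cv2.createHanningWindow((20,20),5)))
```

```text
[ 0.46843236 -0.14752565  0.21929769] [-0.23006571 -0.40970873 -0.39881561] [3.12341919 0.01813908 1.2855678 ]
scene 217 122 ((-0.08086609833725689, -0.08520123861166695), 1.0112274499237537)
scene 288 159 ((-0.05628037629283078, 0.04672200242439395), 1.009320185482502)
scene 196 158 ((0.0221262264645663, -0.10317356451152015), 0.9890555757284164)
side 274 246 ((0.030698125056360936, -0.009301825642195283), 1.0116776031255723)
side 219 198 ((-0.06546009032863154, 0.08258046867401347), 0.9125359272956848)
```

View pics/m4.png

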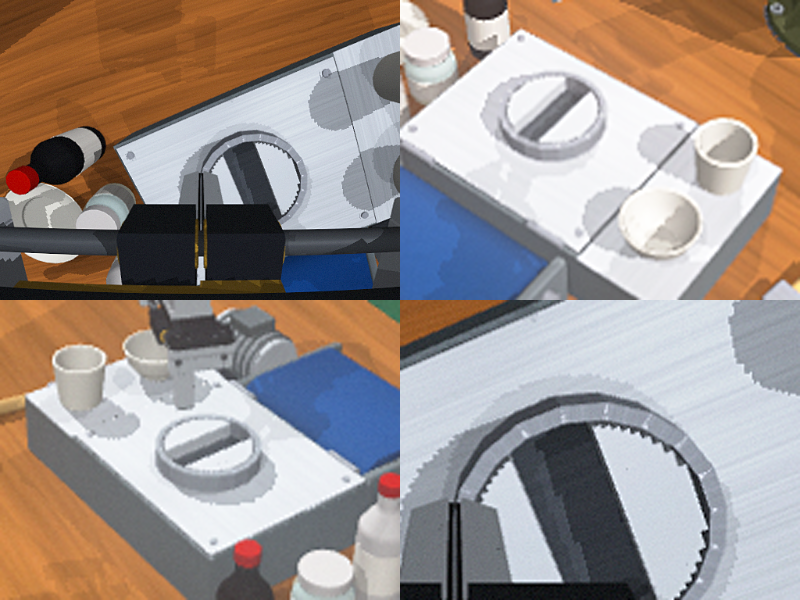

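The slot now points at the hinge and the cover is back at its shut position. In the enlarged wrist tile the slot's lip runs from (592,424) to (655,597). I'll check its angle.

Run:
```python
from h import *
import pickle
W=pickle.load(open("c3.pkl","rb"))["wrist"];u=lambda x,y:(230+(x-400+.5)/2-.5,120+(y-300+.5)/2-.5)
for a,b in(((592,424),(655,597)),((512,455),(562,580))):
    d=onz(W,u(*b),.119)-onz(W,u(*a),.119);print("phi",(.1292+np.pi/2-np.arctan2(d[1],d[0])))
S=pickle.load(open("c3.pkl","rb"))["scene"];v=lambda x,y:(170+(x-400+.5)/2.5-.5,110+(y+.5)/2.5-.5)
for a,b in(((571,84),(519,128)),((594,92),(548,139))):
    d=onz(S,v(*b),.119)-onz(S,v(*a),.119);print("scene phi",(.1292+np.pi/2-np.arctan2(d[1],d[0])))
```

```text
phi 1.5913652633798194
phi 1.5977831597779628
scene phi 1.6201616483838983
scene phi 1.5417595254655487
```

```bash
python3 -c "
from station import ctrl
print(ctrl.hand_in())"
```

```text
the job is handed in; nothing more can be done
None
```

I pushed the cover shut at cover_press until it met its stop, with the fingertip at z = 95 mm under about 19 N. I then swung a shut fingertip in the slot clockwise until the fastener met its stop, which held at about 30 N. After lifting the gripper clear, I handed the job in at about 10 s.

**First swing jammed:** the fastener stuck at about 1.03 rad with roughly 70–75 N on the wrist. The images hinted that the cover had lifted by up to about 0.003 rad at that moment, which would break the "do not raise" rule by a hair. I can't confirm it, because the shift was only a few tenths of a pixel. I backed off, pressed the cover shut again through the slot floor (z = 98.9 mm, about 20 N), and finished the turn while pressing down.

**Last checks:**
- **Fastener:** the slot reads 1.59–1.60 rad in the wrist view and 1.54–1.62 rad in the scene view. The target is 1.571, and the spread is reading error.
- **Cover:** its corners are within about 0.1 pixel of where they were right after it was first shut.
- **Robot and ware:** the gripper touched nothing at hand-in, with force about 0. The cup, bowl, bottles and jar look unmoved in the pictures; I did not measure them.

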